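Lever the battery cover off the lantern's charging stand

ROBOT

A 7-joint arm with a two-finger parallel gripper is mounted at the origin on the work surface. World frame = base frame: x ahead of the robot, y to its left, z up, the work surface at z = 0. Lengths are in m, angles in degrees, forces in N, time in s.
With the tool pointing down it reaches from about 0.425 to 0.875 m from the base axis. Payload 4.7 kg.
Tool frame: the origin (TCP) lies on the centre line of the jaws, within the pads' length; the fingertips stand 19 mm ahead of it and the grasp point (between the pads) is the TCP; z points along the fingers, y is the line along which they close (so a half turn about z gives the same grasp; the last joint's range is limited). The gripper opens to 85 mm and grips with 20 to 120 N. Pads are 22 mm wide; open, the fingers measure 114 mm over their backs; the gripper's body (76 mm by 85 mm) begins 54 mm behind the grasp point. The pads swing forward as they close: fully open they stand 13 mm farther back than shut.
Start: joints at [-70.755, 18.392, -4.016, 83.108, 1.295, 78.541, -3.26], TCP at [0.206, 0.617, 0.25] pointing down, gripper open.
Joint ranges: [-163.93, 163.93], [-17.29, 119.83], [-79.2, 71.16], [3.27, 140.29], [-89.18, 269.18], [5.43, 117.66], [-154.24, 154.24]. Speed limits (degrees/s): [147.25, 147.25, 180, 180, 180, 180, 180].

INTERFACE

Orientations are given as a 3x3 rotation matrix whose columns are the frame's x, y, z axes.
In Python, from plant import manip gives the robot as it stands.
- The arm moves only by the tool drive_tool, never from a script. Its arguments are lists of equal length, an entry for each row: "delta_rot": the turn, a rotation vector about the tool's x, y, z in degrees, a list of three; "slide": the shift along the tool's x, y, z in mm, a list of three; "hand": the finger opening in mm, from 0 to 85.4. In form: {"delta_rot": [[ax, ay, az], ...], "slide": [[tx, ty, tz], ...], "hand": [hand, ...]}. A call has 1 to 20 rows; each row is the pose to reach, as a shift and turn from the pose commanded when the call began, along the tool's axes at that moment; what a row does not reach only later rows make up. A row lasts 1/10 s, in which the tool goes at most 50 mm and 8.59 degrees, less where a joint would pass 70% of its speed; a pose out of reach is approached as far as the arm can. A call with a gripper value outside its range is refused whole. The fingers move at their own pace and stop on an object; the grip force is fixed at half the most. Time passes only in rows, so rows that repeat a pose let the fingers close. It gives the time, the measured TCP pose, the force, the opening and the grip force at its end, in the units of the state.
- manip.read_state(): the state, without advancing time (a new reading comes with each control period).
- manip.read_camera(name): name is "scene" or "top"; returns the picture (400x640x3 uint8, red, green, blue); there is no depth.
- manip.get_calibration(name): a dict with "fx", "fy", "cx", "cy" (pixels), "rvec" (rotation vector, rad) and "tvec" (3), from world to camera coordinates, as OpenCV has them. Camera axes: x right, y down, z forward; pixel columns grow to the right and rows downward; lengths in m; the calibration is good to about 2 mm. A picture is of the moment at which its call begins. get_calibration takes no time and is no camera call.
- manip.hand_in(): hands the job in; it is judged then, once.
The state is a dict: "time_s": time; "q": joint angles; "dq": joint speeds; "joint_torque": joint torques, N m; "tcp_pos": TCP position; "tcp_rot": TCP orientation; "contact_force": force on the tool from outside, world axes, zero at the start; "moment": the same for the moment, N m; "grip_width": opening from 0.0 (shut) to 1.0 (fully open); "finger_force": force on a finger pad.
Only numpy, scipy, OpenCV 4.12 (cv2) and the standard library are available. Lean on these libraries where they do the work, as an engineer would, in place of code of your own. Each camera call takes 0.05 s, during which the arm holds its last target. There are 200 camera calls.

TASK

The battery in the reading lantern's charging stand is due for a change. Lift the lantern off the stand by its top handle and set it down gently, upright, on the round cork mat; then use the cranked pry lever, not the fingers, to lever the snapped-in battery cover up at the notch until both sides are out of their catches, and set the loosened cover down gently, lying flat, on the grey felt mat. Leave the lever lying low on the desk or on its rest, clear of the stand, and leave the other things on the desk where they are.

Things in the scene. Friction and masses are not known exactly. Their poses are not given: they have to be found in the camera images.
- stand: wooden charging stand, fixed, 116 (x) x 116 (y) x 106 mm; origin on the desk under the cover's centre, x from the prying notch to the back block. A ledge at z=48 mm from x=-50 to -40; then the cover's recess (floor z=54) between cheeks (|y| 29 to 58, x -44 to 48, top z=73, level with the cover); back block from x=48 to 66, top z=106
- notch (a point): on the stand at x=-40, y=0, z=48 mm, axes as the stand: floor of the prying channel straight below the lower edge of the cover's notch end. The channel is 36 mm wide (y), level with the ledge in front of it, and runs on under the cover to x=-16 of the stand, a gap 6 mm high. Lips 10 mm above the ledge stand either side of it
- cover: black plastic battery cover, loose but snapped into the stand, about 70 g: flange 80 (x) x 56 (y) x 3 mm under a block 78 x 48 x 15 mm, 18 mm high in all; origin at the centre of its underside, x along the length away from the notch end, z up. At first its underside is at z=54 of the stand and its sides cannot be reached
- cover_lip (a point): middle of the lower edge of the cover's notch end (cover frame x=-40, z=0)
- catch (a point): on the stand, midway between the two sprung steel balls (in the cheeks at x=-25, z=62 mm of the stand) that catch over the cover's side flanges. The notch end must rise about 9 mm, both sides, to snap past them (some 15 N; one side may go first); then it stays propped about 14 mm up on the balls, tilted 10 degrees, and can be gripped by its sides
- lantern: cordless lantern, 192 mm high, about 0.55 kg, dark steel base and roof of 84 mm diameter round a clear cylinder; stands on the stand over the cover; origin at the centre of its underside, z up
- lantern_grip (a point): middle of the lantern's wooden handle bar, 186 mm above its base; the bar runs along the lantern's y axis, 84 mm long, 12 x 12 mm in section, with its two uprights at y=+-38 mm and 48 mm of free space under it at the middle of the roof
- lever: cranked pry lever, about 120 g: straight wooden handle 100 x 16 x 16 mm along its x axis (x from -55 to 45 mm), then a flat steel blade 24 mm wide and 3.5 mm thick that runs on 65 mm from x=43 mm and z=10 mm, bent 30 degrees up from the handle; origin on the handle's underside, 45 mm behind its blade end, z up. Lies level on its rest at first with the handle's underside at z=32 mm
- lever_tip (a point): middle of the lower edge of the lever's blade tip (lever frame x=100.2, y=0, z=41.0 mm); axes as the lever, so with the blade level the lever's x axis points 30 degrees down
- lever_grip (a point): middle of the lever's handle (lever frame x=-5, z=8 mm)
- lever_rest: dark wooden rest for the lever, fixed, 100 x 44 x 41 mm; two notched supports at x=-40 and x=30 mm carry the handle between cheeks 22 mm apart; the fingers fit between the supports; origin on the desk under its middle, x as the lever's
- round_mat: round cork mat, fixed, 124 mm diameter, 4 mm thick; origin at the centre of its underside
- flat_mat: grey felt mat, fixed, 130 (x) x 110 (y) x 3 mm; origin at the centre of its underside
- tin: bystander: small brass tin, 52 mm diameter, 55 mm high; origin under its centre
- ink: bystander: amber glass bottle, 44 mm diameter, 75 mm high; origin under its centre
- stone: bystander: grey stone specimen, 54 mm wide, 36 mm high; origin under its centre
- loupe: bystander: dark stand magnifier, 52 mm diameter, 33 mm high; origin under its centre
- mug: bystander: white mug, 80 mm diameter, 92 mm high, handle at its +y side; origin under its centre
- case: bystander: glass specimen box with steel edges, 80 x 60 x 49 mm; origin under its centre
There are look-alikes about, which are no part of the job. Of the things that look like the round_mat, take the one that is farthest from the robot's base at the start. Of the things shaped like the flat_mat, the grey one is meant.

How it is judged (in metres and radians):
On the way, in this order (a step that is already met when the one before it is completed fails the run):
1. the lantern stands upright on the round cork mat, let go (horizontal distance between lantern and round_mat below 0.03 m and height (world z) of lantern below 0.012 m and angle between lantern's own z axis and vertical below 0.1 rad and contact force between the fingers and lantern below 0.2 N), for 0.2 s.
2. the lever, its tip in the gap under the notch end, bears up on the cover (over 3 N), fingers off the cover (contact force between lever and cover above 3 N and x of lever_tip in the frame of stand between -0.037 and 0 m and z of lever_tip in the frame of stand below 0.07 m and contact force between the fingers and cover below 0.2 N), for 0.06 s.
At the end, for the whole second after the job is handed in: cover flat (within 7 deg, either way up) and still on the felt mat, centre within 50 mm (mat x) and 40 mm (mat y) of the mat's; lantern upright (0.1 rad) within 30 mm of the cork mat's centre; lever still, on the desk or its rest (origin below 45 mm), not touching the stand (x of cover in the frame of flat_mat between -0.05 and 0.05 m and y of cover in the frame of flat_mat between -0.04 and 0.04 m and height (world z) of cover below 0.026 m and (angle between cover's own z axis and vertical below 0.12 rad or angle between cover's own z axis and vertical above 3.02 rad) and linear speed of each of cover, lever below 0.02 m/s and horizontal distance between lantern and round_mat below 0.03 m and height (world z) of lantern below 0.012 m and angle between lantern's own z axis and vertical below 0.1 rad and height (world z) of lever below 0.045 m and contact force between lever and stand below 0.1 N).
It fails at once if the fingers push or pull the cover while it is still in its catches (contact force between the fingers and cover above 1.5 N and z of cover_lip in the frame of stand below 0.0565 m and horizontal distance between cover and stand below 0.02 m).
It fails at once if the lantern is tipped over (angle between lantern's own z axis and vertical above 0.7 rad).
It fails at once if the lantern is dropped (height (world z) of lantern below 0.05 m and linear speed of lantern above 0.6 m/s).
It fails at once if the cover is dropped (height (world z) of cover below 0.03 m and linear speed of cover above 0.7 m/s).
It fails at once if another thing on the desk is disturbed (moved more than 30 mm) (distance of any of tin, ink, stone, loupe, mug, case from where it was at the start of the episode above 0.03 m).
It also fails if it takes over 72 s, if anything falls off the work surface, if the arm or the gripper's body presses on something with over 40 N, if the wrist force passes 120 N, or if a joint passes its speed limit or range.

## Working session

There is one attempt and no reset: what is moved stays moved. The work goes in short steps, Python scripts to look and compute and a tool call to move; the robot and the scene stay as the last step left them, time stands still between calls to the robot, and variables do not carry over. Pictures are saved under pics/ and viewed, at most 10 in all, crops included, and the job is handed in when it is done.

Besides the shell and the picture viewer there is one more tool, called after "Request:" as name(argument=value, ...) on one line, values as JSON. drive_tool: Moves the arm, as the interface text tells. Its arguments: {"type":"object","properties":{"delta_rot":{"type":"array","items":{"type":"array","items":{"type":"number"}}},"slide":{"type":"array","items":{"type":"array","items":{"type":"number"}}},"hand":{"type":"array","items":{"type":"number"}}},"required":["delta_rot","slide","hand"]}

```bash
mkdir -p pics; ls; python3 - <<'E'
from plant import manip
import cv2,numpy as np
for n in("scene","top"):
    im=manip.read_camera(n); cv2.imwrite(f"pics/{n}0.png",im[...,::-1]); 
    c=manip.get_calibration(n); R=cv2.Rodrigues(np.array(c["rvec"]))[0]; print(n,c["fx"],c["cx"],c["cy"],-R.T@np.array(c["tvec"]),R.round(3).tolist())
s=manip.read_state(); print(s)
E
```

```text
pics
scene 363.22413683435025 319.788948590329 202.7824353990216 [ 0.9041792  -0.53371108  1.08779302] [[0.81, 0.587, -0.002], [0.462, -0.64, -0.614], [-0.362, 0.496, -0.789]]
top 365.3151849384497 321.20653045481504 202.37167225137358 [0.39259242 0.06050305 1.19337491] [[-0.009, -1.0, 0.014], [-0.996, 0.008, -0.093], [0.093, -0.015, -0.996]]
{'time_s': 0.1, 'q': array([-70.75432277,  18.43480913,  -4.0172369 ,  83.16725621,
         1.29221989,  78.54225239,  -3.26108087]), 'dq': array([ 0.10524362, -0.1127993 ,  0.0282748 , -0.1021529 ,  0.02257572,
        0.03938281,  0.08336948]), 'joint_torque': array([ 4.21728350e-05, -4.94877863e+01, -3.83829474e-01, -3.15210199e+01,
        1.30649109e-02,  7.40467454e-03, -3.45747094e-05]), 'tcp_pos': array([0.20544778, 0.6162007 , 0.24933886]), 'tcp_rot': array([[-9.48676875e-01,  3.16246622e-01, -5.10462642e-04],
       [ 3.16247031e-01,  9.48675432e-01, -1.65545151e-03],
       [-3.92675787e-05, -1.73192086e-03, -9.99998499e-01]]), 'contact_force': array([-0.40669042, -0.58119059, -1.08668766]), 'moment': array([ 0.01397569, -0.04112548,  0.01356033]), 'finger_force': 0.0, 'grip_width': 0.9960172192841547}
```

View pics/scene0.png

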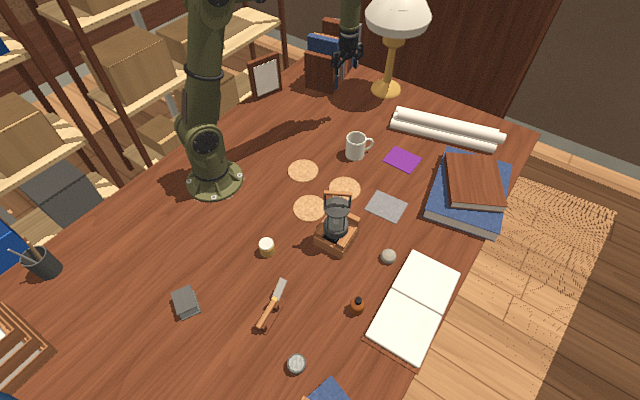

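View pics/top0.png

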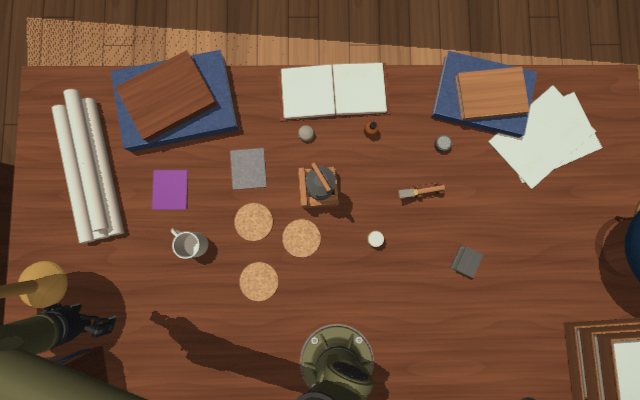

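The top view shows three cork mats at (254,222), (302,238) and (259,281). The one at (254,222) is farthest from the base at about (337,360). Of the felt mats, grey is at (248,168) and purple at (170,189), so grey is meant. I'll confirm these in enlarged crops.

```bash
cat > h.py <<'E'
from plant import manip
import cv2,numpy as np
C={}
for n in("scene","top"):
    c=manip.get_calibration(n); R=cv2.Rodrigues(np.array(c["rvec"]))[0]
    C[n]=(c,R,np.array(c["tvec"]),-R.T@np.array(c["tvec"]))
def ray(n,u,v):
    c,R,t,o=C[n]; d=R.T@np.array([(u-c["cx"])/c["fx"],(v-c["cy"])/c["fy"],1]); return o,d/np.linalg.norm(d)
def plane(n,u,v,z):
    o,d=ray(n,u,v); return o+d*(z-o[2])/d[2]
def two(a,b):
    (o1,d1),(o2,d2)=ray("top",*a),ray("scene",*b)
    A=np.stack([d1,-d2],1); k=np.linalg.lstsq(A,o2-o1,rcond=None)[0]
    p,q=o1+k[0]*d1,o2+k[1]*d2; return (p+q)/2,np.linalg.norm(p-q)
def proj(n,p):
    c,R,t,o=C[n]; x=R@np.array(p)+t; return (c["fx"]*x[0]/x[2]+c["cx"],c["fy"]*x[1]/x[2]+c["cy"])
def grab(n,f=None):
    im=manip.read_camera(n)[...,::-1].copy()
    if f: cv2.imwrite("pics/"+f,im)
    return im
E
python3 - <<'E'
from h import *
s=cv2.imread("pics/scene0.png");t=cv2.imread("pics/top0.png")
def crop(im,x,y,w,h,k): return cv2.resize(im[y:y+h,x:x+w],(w*k,h*k),interpolation=cv2.INTER_CUBIC)
a=crop(s,290,170,80,100,5);b=crop(t,280,150,80,100,5)[:500]
cv2.imwrite("pics/cropA.png",np.hstack([a,b]))
a=crop(s,240,270,80,70,5);b=crop(t,385,165,70,50,5);b2=np.zeros((350,350,3),np.uint8);b2[:250]=b
m=crop(t,140,140,200,160,4)
cv2.imwrite("pics/cropB.png",np.vstack([np.hstack([a,b2]),np.zeros((10,750,3),np.uint8),cv2.resize(t[140:300,140:340],(750,240))]))
hsv=cv2.cvtColor(t,cv2.COLOR_BGR2HSV)
m=((hsv[...,0]>8)&(hsv[...,0]<22)&(hsv[...,1]>60)&(hsv[...,2]>150)).astype(np.uint8)
for c in cv2.findContours(m,0,2)[0]:
    if cv2.contourArea(c)>500:
        e=cv2.minEnclosingCircle(c); 
        if e[1]<30: print("cork",e,plane("top",*e[0],.004))
g=((hsv[...,1]<40)&(hsv[...,2]>60)&(hsv[...,2]<170)).astype(np.uint8)
g=cv2.morphologyEx(g,cv2.MORPH_OPEN,np.ones((3,3)))
for c in cv2.findContours(g,0,2)[0]:
    if cv2.contourArea(c)>800:
        r=cv2.minAreaRect(c); 
        if abs(r[0][0]-248)<30: print("grey",r,plane("top",*r[0],.003),[plane("top",*p,.003)[:2].round(3) for p in cv2.boxPoints(r)])
E
```

```text
cork ((258.32757568359375, 281.32757568359375), 19.61204719543457) [0.25183299 0.24633506 0.004     ]
cork ((300.8817443847656, 237.74896240234375), 19.25041961669922) [0.3892968 0.1098013 0.004    ]
cork ((253.0558624267578, 221.41061401367188), 19.346506118774414) [0.44350862 0.26472465 0.004     ]
cork ((303.5, 51.5), 19.81171226501465) [1.01942857 0.09841778 0.004     ]
cork ((271.53448486328125, 50.0), 20.203617095947266) [1.02494637 0.20690227 0.004     ]
cork ((246.5, 49.5), 17.33503532409668) [1.02686693 0.29170865 0.004     ]
cork ((86.5, 43.6136360168457), 25.83856964111328) [1.04857249 0.8307672  0.004     ]
cork ((55.80609130859375, 42.86779022216797), 26.62818717956543) [1.051358   0.93351308 0.004     ]
grey ((247.9117431640625, 168.35293579101562), (38.42495346069336, 32.90279769897461), 85.60128784179688) [0.61832169 0.28322574 0.003     ] [array([0.679, 0.343]), array([0.687, 0.235]), array([0.558, 0.224]), array([0.551, 0.331])]
```

View pics/cropA.png

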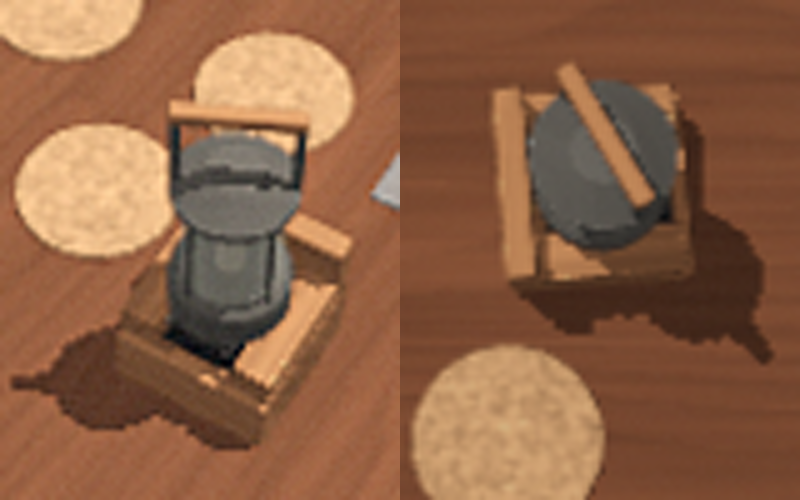

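View pics/cropB.png

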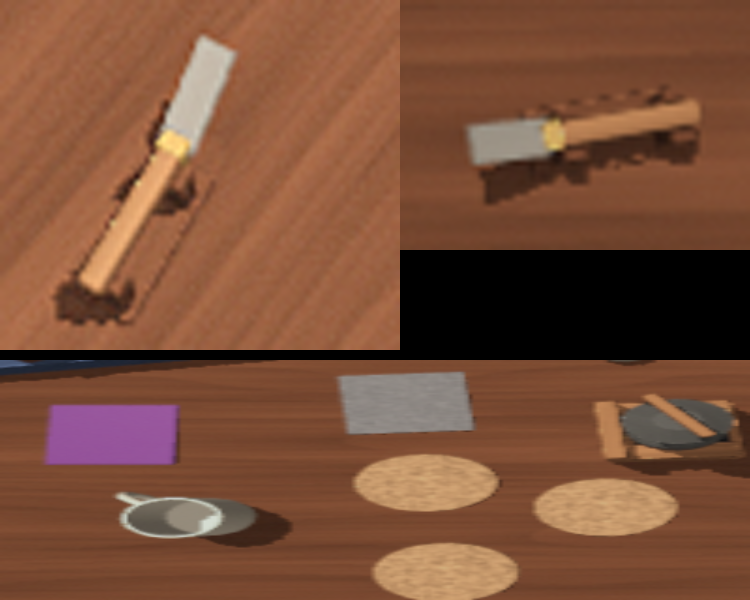

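The crops confirm the grey felt mat and the far cork mat (253,221). The stand's back block is at the left in the top view, so stand x points to about +y and the notch faces the lever. The lantern bar runs from about (314,164) to (329,191) in the top view. The lever blade points toward the stand.

```bash
python3 - <<'E'
from h import *
np.set_printoptions(precision=4,suppress=True)
A,e1=two((314,163.8),(324.2,191.4));B,e2=two((329,191),(351.4,194.4))
print("bar alt",A,e1,B,e2)
for z in(.259,):
  a=plane("top",314,163.8,z);b=plane("top",329,191,z);print("bar top@z",a,b,(a+b)/2,np.linalg.norm(a-b)); 
  a2=plane("scene",324.2,191.4,z);b2=plane("scene",351.4,194.4,z);print("scene",a2,b2,(a2+b2)/2)
print("block",[plane("top",*p,.106) for p in((298.8,168),(304,167.6),(306.6,205),(301.6,205.6))])
for n,p,q in(("end",(444.4,187),(258.6,327)),("ferr",(415.6,192),(274.4,299)),("tip",(399,194),(283.4,279))): print(n,*two(p,q))
s=manip.read_state(); print(s["tcp_rot"].round(4))
E
```

```text
bar alt [0.5476 0.0384 0.2893] 0.07404133562925765 [0.5449 0.0488 0.2491] 0.08219678732555091
bar top@z [0.5806 0.0645 0.259 ] [0.5093 0.0263 0.259 ] [0.545  0.0454 0.259 ] 0.08091020066024295
scene [0.5098 0.0294 0.259 ] [0.5814 0.067  0.259 ] [0.5456 0.0482 0.259 ]
block [array([0.5989, 0.111 , 0.106 ]), array([0.6   , 0.0953, 0.106 ]), array([0.4868, 0.0881, 0.106 ]), array([0.4851, 0.1031, 0.106 ])]
end [ 0.5474 -0.3484  0.0442] 0.003390363545764697
ferr [ 0.5309 -0.2565  0.0453] 0.0005024110694759895
tip [ 0.5214 -0.1979  0.0713] 0.0008753679780335196
[[-0.9487  0.3162 -0.0005]
 [ 0.3162  0.9487 -0.0017]
 [-0.     -0.0017 -1.    ]]
```

Request:
drive_tool(delta_rot=[[0, 0, -46], [0, 0, -46], [0, 0, -46], [0, 0, -46], [0, 0, -46], [0, 0, -46], [0, 0, -46], [0, 0, -46], [0, 0, -46], [0, 0, -46], [0, 0, -46], [0, 0, -46], [0, 0, -46], [0, 0, -46], [0, 0, -46], [0, 0, -46], [0, 0, -46], [0, 0, -46]], slide=[[0, 0, -40], [-60, -50, -86], [-502, -433, -86], [-502, -433, -86], [-502, -433, -86], [-502, -433, -86], [-502, -433, -86], [-502, -433, -86], [-502, -433, -86], [-502, -433, -86], [-502, -433, -86], [-502, -433, -86], [-502, -433, -86], [-502, -433, -86], [-502, -433, -86], [-502, -433, -86], [-502, -433, -86], [-502, -433, -86]], hand=[60, 60, 60, 60, 60, 60, 60, 60, 60, 60, 60, 60, 60, 60, 60, 60, 60, 60])

```text
time_s: 1.9
tcp_pos: [0.5443, 0.0489, 0.336]
tcp_rot: [[-0.885, -0.465, -0.001], [-0.465, 0.885, 0.001], [0.0, 0.001, -1.0]]
contact_force: [0.1, 0.4, 0.4]
grip_width: 0.7
finger_force: 0.0
```

Request:
drive_tool(delta_rot=[[0, 0, 0], [0, 0, 0], [0, 0, 0], [0, 0, 0], [0, 0, 0], [0, 0, 0], [0, 0, 0], [0, 0, 0], [0, 0, 0]], slide=[[0, -2.5, 30], [0, -2.5, 55], [0, -2.5, 77], [0, -2.5, 77], [0, -2.5, 77], [0, -2.5, 77], [0, -2.5, 77], [0, -2.5, 77], [0, -2.5, 77]], hand=[60, 60, 60, 60, 0, 0, 0, 0, 0])

```text
time_s: 2.8
tcp_pos: [0.5468, 0.0455, 0.2609]
tcp_rot: [[-0.886, -0.463, 0.003], [-0.463, 0.886, 0.001], [-0.003, 0.0, -1.0]]
contact_force: [-1.3, 0.8, 5.8]
grip_width: 0.13
finger_force: 60.0
```

Request:
drive_tool(delta_rot=[[0, 0, 0], [0, 0, 0], [0, 0, 0], [0, 0, 0], [0, 0, 0], [0, 0, 0], [0, 0, 0], [0, 0, 0], [0, 0, 0], [0, 0, 0], [0, 0, 0], [0, 0, 0], [0, 0, 0], [0, 0, 0], [0, 0, 0], [0, 0, 0], [0, 0, 0], [0, 0, 0], [0, 0, 0], [0, 0, 0]], slide=[[0, 0, -8], [0, 0, -20], [0, 0, -35], [0, 0, -52], [0, 0, -66], [0, 0, -74], [-0.5, 8, -75], [-1, 24, -75], [-2, 48, -75], [-3, 76, -75], [-4.5, 108, -75], [-6, 142, -75], [-7, 174, -75], [-8, 202, -75], [-9, 222, -70], [-10, 235, -60], [-10, 242, -46], [-10, 242, -32], [-10, 242, -20], [-10, 242, -10]], hand=[0, 0, 0, 0, 0, 0, 0, 0, 0, 0, 0, 0, 0, 0, 0, 0, 0, 0, 0, 0])

```text
time_s: 4.8
tcp_pos: [0.4432, 0.2623, 0.2676]
tcp_rot: [[-0.888, -0.461, -0.001], [-0.461, 0.888, -0.002], [0.002, -0.001, -1.0]]
contact_force: [-0.6, -0.5, -6.0]
grip_width: 0.129
finger_force: 58.5
```

```bash
python3 - <<'E'
from h import *
s=grab("scene","scene1.png");t=grab("top","top1.png");st=manip.read_state();print(st["tcp_pos"],st["contact_force"])
def crop(im,x,y,w,h,k): return cv2.resize(im[y:y+h,x:x+w],(w*k,h*k),interpolation=cv2.INTER_CUBIC)
cv2.imwrite("pics/c1.png",np.hstack([crop(s,280,110,100,150,4),crop(t,240,120,100,150,4)]))
E
```

```text
[0.44261091 0.26248906 0.26719959] [-0.17607697 -0.87591365 -6.11814877]
```

View pics/c1.png

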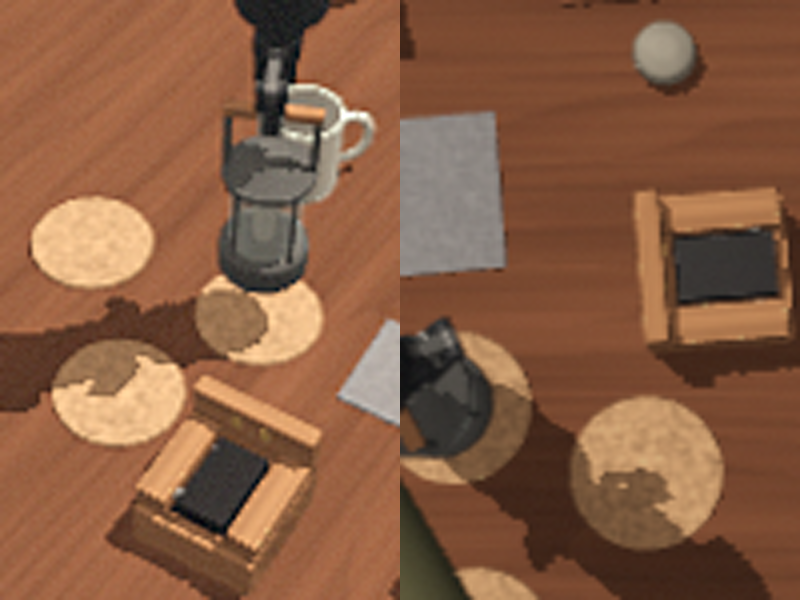

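The scene crop shows the lantern hanging upright over the far cork mat, base at about (263,270) in the crop. The stand now shows its black cover, notch side on the right in the top view. I'll lower the lantern.

Request:
drive_tool(delta_rot=[[0, 0, 0], [0, 0, 0], [0, 0, 0], [0, 0, 0], [0, 0, 0], [0, 0, 0], [0, 0, 0], [0, 0, 0], [0, 0, 0], [0, 0, 0], [0, 0, 0]], slide=[[0, 2, 12], [0, 2, 25], [0, 2, 38], [0, 2, 50], [0, 2, 58], [0, 2, 64], [0, 2, 68], [0, 2, 71], [0, 2, 73], [0, 2, 74.5], [0, 2, 75]], hand=[0, 0, 0, 0, 0, 0, 0, 0, 0, 0, 0])

```text
time_s: 6.0
tcp_pos: [0.4421, 0.2659, 0.1944]
tcp_rot: [[-0.887, -0.463, 0.0], [-0.463, 0.887, 0.0], [-0.0, 0.0, -1.0]]
contact_force: [0.6, 0.1, -5.6]
grip_width: 0.122
finger_force: 58.4
```

Request:
drive_tool(delta_rot=[[0, 0, 0], [0, 0, 0], [0, 0, 0], [0, 0, 0]], slide=[[0, 0, 1], [0, 0, 2], [0, 0, 3], [0, 0, 3]], hand=[0, 0, 0, 0])

```text
time_s: 6.4
tcp_pos: [0.4422, 0.2663, 0.192]
tcp_rot: [[-0.886, -0.463, 0.001], [-0.463, 0.886, 0.001], [-0.001, 0.0, -1.0]]
contact_force: [-0.0, 0.4, -2.3]
grip_width: 0.13
finger_force: 59.0
```

Request:
drive_tool(delta_rot=[[0, 0, 0], [0, 0, 0], [0, 0, 0], [0, 0, 0], [0, 0, 0], [0, 0, 0], [0, 0, 0], [0, 0, 0], [0, 0, 0], [0, 0, 0]], slide=[[0, 0, 1], [0, 0, 1], [0, 0, 0], [0, 0, 0], [0, 0, -5], [0, 0, -15], [0, 0, -40], [0, 0, -80], [0, 0, -120], [0, 0, -120]], hand=[0, 50, 50, 50, 50, 50, 50, 50, 50, 50])

```text
time_s: 7.4
tcp_pos: [0.4445, 0.2672, 0.3186]
tcp_rot: [[-0.887, -0.463, 0.01], [-0.463, 0.887, 0.007], [-0.012, 0.002, -1.0]]
contact_force: [1.3, 0.6, 0.1]
grip_width: 0.588
finger_force: 0.0
```

```bash
python3 - <<'E'
from h import *
np.set_printoptions(precision=4,suppress=True)
s=grab("scene","scene2.png");t=grab("top","top2.png");st=manip.read_state();print(st["tcp_pos"],st["q"],st["contact_force"])
def crop(im,x,y,w,h,k): return cv2.resize(im[y:y+h,x:x+w],(w*k,h*k),interpolation=cv2.INTER_CUBIC)
cv2.imwrite("pics/c2.png",np.vstack([np.hstack([crop(s,310,190,60,70,6),crop(t,290,155,60,70,6)]),crop(s,300,120,120,30,6)]))
hsv=cv2.cvtColor(t,cv2.COLOR_BGR2HSV)
# black cover in top image
m=np.zeros(t.shape[:2],np.uint8); sub=hsv[160:215,295:345]; m[160:215,295:345]=((sub[...,2]<75)&(sub[...,1]<90))
for c in cv2.findContours(m,0,2)[0]:
    if cv2.contourArea(c)>100:
        r=cv2.minAreaRect(c);print("cover",r,plane("top",*r[0],.073)); [print(plane("top",*p,.073)[:2]) for p in cv2.boxPoints(r)]
w=np.zeros_like(m);w[160:215,295:345]=((sub[...,2]>140)&(sub[...,1]>70)&(sub[...,0]<20))
for c in cv2.findContours(w,0,2)[0]:
    if cv2.contourArea(c)>40:
        r=cv2.minAreaRect(c);print("wood",r)
E
```

```text
[0.4426 0.2661 0.3131] [-44.1572   0.3316  10.2777  96.759   -0.0729  82.7234  83.6852] [ 0.0967  0.2489 -0.4696]
cover ((320.91802978515625, 186.09835815429688), (16.477502822875977, 25.168933868408203), 84.80557250976562) [0.548  0.0444 0.073 ]
[0.5703 0.0853]
[0.5769 0.0075]
[0.5256 0.0035]
[0.5191 0.081 ]
wood ((323.7975769042969, 199.7219696044922), (11.524100303649902, 29.47376251220703), 77.90524291992188)
wood ((316.5, 186.0), (38.0, 37.0), 90.0)
```

View pics/c2.png

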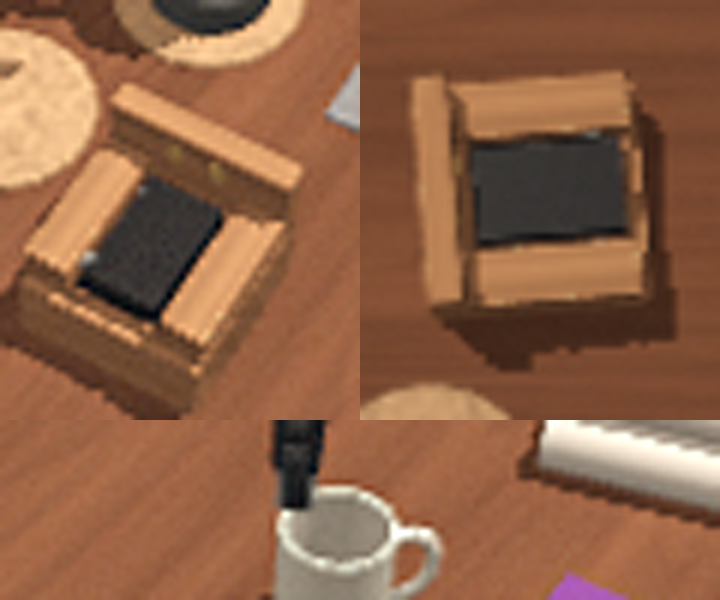

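Lantern released on the far mat. The stand (cover top at ~(321,186) in the top view) is fully visible; its notch end is on the right, and the ledge and lips show in the scene view near (326,243). I'll refine the stand and lever poses from these pictures.

```bash
python3 - <<'E'
from h import *
np.set_printoptions(precision=4,suppress=True)
P=[(((298.8,167.5),(301.7,206.2),(303.3,167.2),(306.3,205.3)),[(66,-58),(66,58),(48,-58),(48,58)],.106,"top"),
(((335,167.5),(337.5,204.5)),[(-44,-58),(-44,58)],.073,"top"),
(((328.8,206.2),(331.7,204.2),(360,217.8),(358.3,221.7)),[(48,58),(66,58),(66,-58),(48,-58)],.106,"scene"),
(((334.2,220.5),(347,225.3),(336.3,240),(324.2,235.3)),[(39,24),(39,-24),(-39,-24),(-39,24)],.073,"scene")]
def fit(S,W):
    S=np.array(S,float)/1000;W=np.array(W); sc=S.mean(0);wc=W.mean(0)
    H=(S-sc).T@(W-wc);a=np.arctan2(H[0,1]-H[1,0],H[0,0]+H[1,1]);c,s=np.cos(a),np.sin(a);R=np.array([[c,-s],[s,c]])
    return np.degrees(a),wc-R@sc,np.abs((S@R.T+wc-R@sc)-W).max(0)
aS=[];aW=[]
for px,S,z,n in P:
    W=[plane(n,*p,z)[:2] for p in px]; aS+=S;aW+=W
    if len(px)>2: print(n,z,*fit(S,W))
print("all",*fit(aS,aW))
for nm,n in((" top","top"),("scene","scene")):
    t=cv2.imread(f"pics/{n}2.png"); 
    e,f,tp={"top":((444.4,187),(415.6,192),(399,194)),"scene":((258.6,327),(274.4,299),(283.4,279))}[n]
    print(nm,plane(n,*e,.046),plane(n,*f,.048),plane(n,*tp,.075))
E
```

```text
top 0.106 94.1570548766195 [0.5468 0.0432] [0.0009 0.0022]
scene 0.106 93.14497420748049 [0.5483 0.042 ] [0.0039 0.0026]
scene 0.073 96.3244360126982 [0.5496 0.0409] [0.0041 0.0061]
all 93.80522274815863 [0.5479 0.0419] [0.0051 0.0083]
 top [ 0.546 -0.349  0.046] [ 0.5304 -0.2559  0.048 ] [ 0.5213 -0.1967  0.075 ]
scene [ 0.5494 -0.3477  0.046 ] [ 0.5321 -0.257   0.048 ] [ 0.5225 -0.1994  0.075 ]
```

Request:
drive_tool(delta_rot=[[0, 0, 0], [0, 0, 108], [0, 0, 108], [0, 0, 108], [0, 0, 108], [0, 0, 108], [0, 0, 108], [0, 0, 108], [0, 0, 108], [0, 0, 108], [0, 0, 108], [0, 0, 108], [0, 0, 108], [0, 0, 108], [0, 0, 108], [0, 0, 108], [0, 0, 108], [0, 0, 108]], slide=[[0, -30, 0], [176, -546, 110], [176, -546, 110], [176, -546, 110], [176, -546, 110], [176, -546, 110], [176, -546, 110], [176, -546, 110], [176, -546, 110], [176, -546, 110], [176, -546, 110], [176, -546, 110], [176, -546, 110], [176, -546, 110], [176, -546, 110], [176, -546, 110], [176, -546, 110], [176, -546, 110]], hand=[50, 50, 50, 50, 50, 50, 50, 50, 50, 50, 50, 50, 50, 50, 50, 50, 50, 50])

```text
time_s: 9.3
tcp_pos: [0.5388, -0.2991, 0.2014]
tcp_rot: [[-0.168, 0.986, 0.0], [0.986, 0.168, 0.0], [0.0, 0.0, -1.0]]
contact_force: [-0.2, -0.7, 0.8]
grip_width: 0.585
finger_force: 0.0
```

Request:
drive_tool(delta_rot=[[0, 0, 0], [0, 0, 0], [0, 0, 0], [0, 0, 0], [0, 0, 0], [0, 0, 0], [0, 0, 0], [0, 0, 0], [0, 0, 0], [0, 0, 0], [0, 0, 0], [0, 0, 0]], slide=[[0, 0, 40], [0, 0, 80], [0, 0, 115], [0, 0, 140], [0, 0, 152], [0, 0, 158], [0, 0, 158], [0, 0, 158], [0, 0, 158], [0, 0, 158], [0, 0, 158], [0, 0, 158]], hand=[50, 50, 50, 50, 50, 50, 50, 50, 0, 0, 0, 0])

```text
time_s: 10.5
tcp_pos: [0.5394, -0.3, 0.0444]
tcp_rot: [[-0.166, 0.986, 0.002], [0.986, 0.166, -0.0], [-0.001, 0.002, -1.0]]
contact_force: [0.0, 0.4, 5.5]
grip_width: 0.174
finger_force: 59.3
```

```bash
cat >> h.py <<'E'
from scipy.spatial.transform import Rotation as Ro
np.set_printoptions(precision=4,suppress=True)
SO=np.array([.5475,.043,0]);SA=np.radians(94.0)
SR=np.array([[np.cos(SA),-np.sin(SA),0],[np.sin(SA),np.cos(SA),0],[0,0,1]])
TIP=np.array([.1061,0,-.0286])
def toolR(pitch,yaw=SA):  # lever x heading yaw, pitched down
    x=np.array([np.cos(yaw),np.sin(yaw),0]);z=np.array([0,0,-1.]);R=np.stack([x,np.cross(z,x),z],1)
    return R@Ro.from_rotvec([0,-np.radians(pitch),0]).as_matrix()
def go(R1,p1):
    s=manip.read_state();R0=s["tcp_rot"];p0=s["tcp_pos"]
    print("rot",np.degrees(Ro.from_matrix(R0.T@R1).as_rotvec()).round(2),"slide mm",(R0.T@(p1-p0)*1000).round(1),"F",s["contact_force"].round(1),"tip_stand",((SR.T@(p0+R0@TIP-SO))*1000).round(1))
def tipgo(x,z,pitch,y=0.):
    R=toolR(pitch); go(R,SO+SR@np.array([x,y,z])/1000-R@TIP)
E
python3 - <<'E'
from h import *
tipgo(-80,100,31);tipgo(-46,60,31)
s=manip.read_state();print(s["q"])
E
```

```text
rot [  1.6  -30.94   5.4 ] slide mm [152.   47.1 -85.8] F [0.  0.4 5.5] tip_stand [-236.    42.4   72.9]
rot [  1.6  -30.94   5.4 ] slide mm [185.9  50.4 -45.8] F [0.  0.4 5.5] tip_stand [-236.    42.4   72.9]
[ -5.27    29.2376  40.1037 101.3034 -21.9691  57.4037  52.834 ]
```

Request:
drive_tool(delta_rot=[[0, 0, 0], [0, 0, 0], [0, 0, 0], [1.6, -31, 5.4], [1.6, -31, 5.4], [1.6, -31, 5.4], [1.6, -31, 5.4], [1.6, -31, 5.4], [1.6, -31, 5.4], [1.6, -31, 5.4], [1.6, -31, 5.4], [1.6, -31, 5.4], [1.6, -31, 5.4]], slide=[[0, 0, -20], [0, 0, -50], [0, 0, -86], [20, 6, -86], [45, 14, -86], [75, 23, -86], [105, 33, -86], [130, 40, -86], [145, 45, -86], [152, 47, -86], [152, 47, -86], [152, 47, -86], [152, 47, -86]], hand=[0, 0, 0, 0, 0, 0, 0, 0, 0, 0, 0, 0, 0])

```text
time_s: 11.8
tcp_pos: [0.559, -0.1447, 0.1297]
tcp_rot: [[-0.057, 0.998, 0.033], [0.855, 0.065, -0.514], [-0.516, -0.001, -0.857]]
contact_force: [-0.3, -1.0, -1.4]
grip_width: 0.177
finger_force: 58.7
```

```bash
python3 - <<'E'
from h import *
tipgo(-46,60,31); st=manip.read_state();print(st["q"])
s=grab("scene","scene3.png");t=grab("top","top3.png")
P=st["tcp_pos"]+st["tcp_rot"]@TIP;print(P,proj("scene",P),proj("top",P))
def crop(im,x,y,w,h,k): return cv2.resize(im[y:y+h,x:x+w],(w*k,h*k),interpolation=cv2.INTER_CUBIC)
cv2.imwrite("pics/c3.png",np.hstack([crop(s,290,195,80,100,5),crop(t,290,150,80,100,5)]))
E
```

```text
rot [-0.19  0.03 -0.18] slide mm [51.6  1.5 15.1] F [-0.3 -1.  -1.4] tip_stand [-82.4   1.2  99.5]
[-51.5511  21.1999  53.5516 109.9848  16.9854  56.271   -5.8492]
[ 0.552  -0.0393  0.0995] (np.float64(322.0843588114785), np.float64(243.02378198960167)) (np.float64(348.67166256633493), np.float64(183.36249361147415))
```

View pics/c3.png

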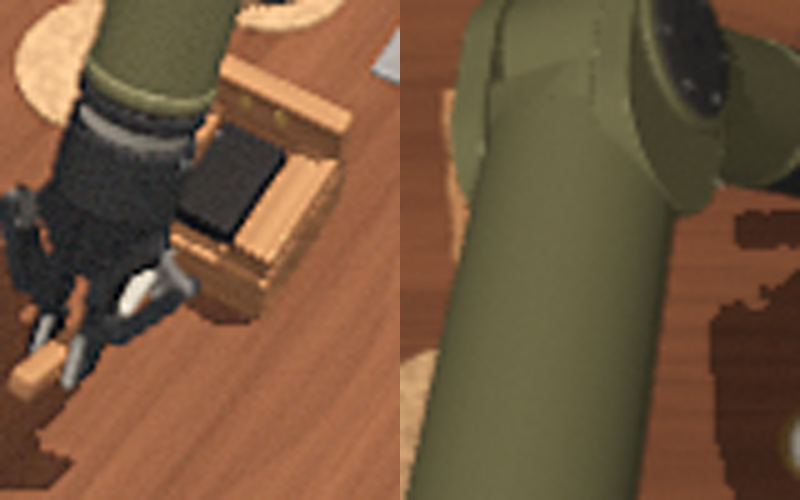

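The hand hides the blade tip in both views; the stand's cover is at about (232,180) in the crop. I'll proceed by touch: over the ledge, then down.

Request:
drive_tool(delta_rot=[[0, 0, 0], [0, 0, 0], [0, 0, 0], [0, 0, 0], [0, 0, 0], [0, 0, 0]], slide=[[15, 0.5, 5], [30, 1, 10], [45, 1.5, 13.5], [51.5, 1.5, 15], [51.5, 1.5, 15], [51.5, 1.5, 15]], hand=[0, 0, 0, 0, 0, 0])

```text
time_s: 12.5
tcp_pos: [0.5587, -0.1056, 0.09]
tcp_rot: [[-0.061, 0.998, 0.035], [0.854, 0.07, -0.515], [-0.516, -0.002, -0.856]]
contact_force: [-0.1, 0.2, -0.7]
grip_width: 0.171
finger_force: 58.7
```

```bash
python3 - <<'E'
from h import *
tipgo(-46,50,31);tipgo(-46,45,31)
E
```

```text
rot [-0.08  0.08  0.08] slide mm [ 2.9 -0.8  9.8] F [-0.1  0.2 -0.7] tip_stand [-43.4  -0.7  59.7]
rot [-0.08  0.08  0.08] slide mm [ 5.4 -0.8 14.1] F [-0.1  0.2 -0.7] tip_stand [-43.4  -0.7  59.7]
```

Request:
drive_tool(delta_rot=[[0, 0, 0], [0, 0, 0], [0, 0, 0], [0, 0, 0], [0, 0, 0]], slide=[[0, -0.5, 3], [1.5, -0.8, 6], [2.5, -0.8, 9], [2.9, -0.8, 9.8], [2.9, -0.8, 9.8]], hand=[0, 0, 0, 0, 0])

```text
time_s: 13.0
tcp_pos: [0.5579, -0.1084, 0.0799]
tcp_rot: [[-0.061, 0.998, 0.034], [0.855, 0.07, -0.514], [-0.516, -0.002, -0.857]]
contact_force: [-0.3, -0.4, -0.9]
grip_width: 0.173
finger_force: 58.7
```

Request:
drive_tool(delta_rot=[[0, 0, 0], [0, 0, 0]], slide=[[0.6, 0, 1], [0.6, 0, 1]], hand=[0, 0])

```text
time_s: 13.2
tcp_pos: [0.558, -0.1081, 0.0788]
tcp_rot: [[-0.061, 0.998, 0.035], [0.855, 0.07, -0.514], [-0.515, -0.002, -0.857]]
contact_force: [-0.4, 0.2, -1.4]
grip_width: 0.171
finger_force: 58.7
```

Request:
drive_tool(delta_rot=[[0, 0, 0], [0, 0, 0]], slide=[[0.6, 0, 1], [0.6, 0, 1]], hand=[0, 0])

```text
time_s: 13.4
tcp_pos: [0.5582, -0.1081, 0.0778]
tcp_rot: [[-0.061, 0.998, 0.035], [0.855, 0.07, -0.514], [-0.515, -0.001, -0.857]]
contact_force: [-0.6, 0.4, 0.5]
grip_width: 0.175
finger_force: 58.8
```

```bash
python3 - <<'E'
from h import *
tipgo(-46,45,31)
E
```

```text
rot [-0.06  0.03  0.05] slide mm [ 1.2 -0.1  2.3] F [-0.6  0.4  0.5] tip_stand [-45.8  -0.   47.6]
```

Request:
drive_tool(delta_rot=[[0, 0, 0], [0, 0, 0], [0, 0, 0], [0, 0, 0], [0, 0, 0], [0, 0, 0]], slide=[[1.6, 0, -1.2], [3.3, 0, -2.3], [5, 0, -3.3], [6.7, 0, -4.3], [8.4, 0, -5.4], [8.4, 0, -5.4]], hand=[0, 0, 0, 0, 0, 0])

```text
time_s: 14.0
tcp_pos: [0.5574, -0.0976, 0.0779]
tcp_rot: [[-0.061, 0.998, 0.035], [0.855, 0.07, -0.514], [-0.515, -0.002, -0.857]]
contact_force: [-0.3, -0.0, -1.0]
grip_width: 0.17
finger_force: 58.8
```

```bash
python3 - <<'E'
from h import *
tipgo(-20,48,31)
E
```

```text
rot [-0.06  0.01  0.08] slide mm [13.  -0.1 -8.1] F [-0.3 -0.  -1. ] tip_stand [-35.3   0.   47.8]
```

Request:
drive_tool(delta_rot=[[0, 0, 0], [0, 0, 0], [0, 0, 0], [0, 0, 0], [0, 0, 0], [0, 0, 0], [0, 0, 0]], slide=[[2.2, 0, -1.4], [4.4, 0, -2.7], [6.6, 0, -4.1], [8.8, 0, -5.4], [11, 0, -6.8], [13, 0, -8], [13, 0, -8]], hand=[0, 0, 0, 0, 0, 0, 0])

```text
time_s: 14.7
tcp_pos: [0.5563, -0.0824, 0.0781]
tcp_rot: [[-0.061, 0.998, 0.035], [0.855, 0.071, -0.514], [-0.515, -0.002, -0.857]]
contact_force: [-0.2, -1.3, -0.9]
grip_width: 0.176
finger_force: 58.8
```

```bash
python3 - <<'E'
from h import *
tipgo(-20,48,31)
# pivot about ledge edge stand (-50,48): rotate
s=manip.read_state();R0=s["tcp_rot"];p0=s["tcp_pos"]
piv=SO+SR@np.array([-.050,0,.048])
pt=R0.T@(piv-p0)
for a in(5,10,14,18,22,26):
    Q=Ro.from_rotvec([0,np.radians(a),0]).as_matrix(); print(a,((pt-Q@pt)*1000).round(1), "tip z",((SR.T@(p0+R0@(pt-Q@pt)+R0@Q@TIP-SO))*1000).round(1))
E
```

```text
rot [-0.06  0.01  0.09] slide mm [-0.  -0.1 -0.1] F [-0.2 -1.3 -0.9] tip_stand [-20.    0.1  47.9]
5 [ 1.5 -0.   7. ] tip z [-20.1   0.1  50.5]
10 [ 3.5  0.  13.8] tip z [-20.5   0.1  53.1]
14 [ 5.6  0.  19. ] tip z [-20.9   0.   55.2]
18 [ 8.   0.  24.2] tip z [-21.5   0.   57.2]
22 [10.8  0.  29.1] tip z [-22.2   0.   59.1]
26 [13.9  0.  33.9] tip z [-23.    0.   61.1]
```

Request:
drive_tool(delta_rot=[[0, 2.5, 0], [0, 5, 0], [0, 7.5, 0], [0, 10, 0], [0, 12, 0], [0, 14, 0], [0, 14, 0]], slide=[[0.7, 0, 3.5], [1.5, 0, 7], [2.5, 0, 10.4], [3.5, 0, 13.8], [4.5, 0, 16.4], [5.6, 0, 19], [5.6, 0, 19]], hand=[0, 0, 0, 0, 0, 0, 0])

```text
time_s: 15.4
tcp_pos: [0.5559, -0.0892, 0.0586]
tcp_rot: [[-0.065, 0.998, 0.018], [0.954, 0.067, -0.292], [-0.293, -0.002, -0.956]]
contact_force: [1.3, -0.9, -5.8]
grip_width: 0.174
finger_force: 58.5
```

```bash
cat > piv.py <<'E'
from h import *
s=manip.read_state();R0=s["tcp_rot"];p0=s["tcp_pos"]
piv=SO+SR@np.array([-.050,0,.048]);pt=R0.T@(piv-p0);print("tip",(SR.T@(p0+R0@TIP-SO)*1000).round(1),"down1",R0.T@[0,0,-1])
for a in(3,6,9,12):
    Q=Ro.from_rotvec([0,np.radians(a),0]).as_matrix(); print(a,((pt-Q@pt)*1000).round(1))
E
python3 piv.py
```

```text
tip [-22.7   0.6  54.9] down1 [0.2927 0.0021 0.9562]
3 [0.8 0.  4.3]
6 [1.9 0.  8.5]
9 [ 3.2  0.  12.7]
12 [ 4.7  0.  16.7]
```

Request:
drive_tool(delta_rot=[[0, 1.5, 0], [0, 3, 0], [0, 4.5, 0], [0, 6, 0], [0, 7.5, 0], [0, 9, 0], [0, 9, 0]], slide=[[1, 0, 2.5], [2.5, 0, 5], [3.2, 0, 7.2], [4, 0, 9.3], [4.6, 0, 11.3], [5.2, 0, 13.3], [5.2, 0, 13.3]], hand=[0, 0, 0, 0, 0, 0, 0])

```text
time_s: 16.1
tcp_pos: [0.5561, -0.0884, 0.0448]
tcp_rot: [[-0.067, 0.998, 0.007], [0.988, 0.068, -0.141], [-0.141, -0.002, -0.99]]
contact_force: [0.0, -1.2, -1.2]
grip_width: 0.174
finger_force: 59.1
```

```bash
python3 piv.py
```

```text
tip [-22.7   0.3  58.1] down1 [0.1411 0.0022 0.99  ]
3 [0.9 0.  4.2]
6 [2.  0.  8.3]
9 [ 3.3  0.  12.4]
12 [ 4.8  0.  16.4]
```

Request:
drive_tool(delta_rot=[[0, 1.5, 0], [0, 3, 0], [0, 4.5, 0], [0, 6, 0], [0, 6, 0]], slide=[[1.5, 0, 2], [2.5, 0, 4], [3, 0, 6.1], [3.5, 0, 8.3], [3.5, 0, 8.3]], hand=[0, 0, 0, 0, 0])

```text
time_s: 16.6
tcp_pos: [0.5565, -0.0855, 0.0364]
tcp_rot: [[-0.069, 0.998, 0.001], [0.997, 0.069, -0.037], [-0.037, -0.001, -0.999]]
contact_force: [-0.8, -2.8, 1.1]
grip_width: 0.173
finger_force: 59.4
```

```bash
python3 piv.py; python3 - <<'E'
from h import *
s=grab("scene","scene4.png");t=grab("top","top4.png")
def crop(im,x,y,w,h,k): return cv2.resize(im[y:y+h,x:x+w],(w*k,h*k),interpolation=cv2.INTER_CUBIC)
cv2.imwrite("pics/c4.png",np.hstack([crop(s,300,190,70,80,5),crop(cv2.imread("pics/scene2.png"),300,190,70,80,5)]))
E
```

```text
tip [-21.8  -0.2  61.1] down1 [0.0367 0.0014 0.9993]
3 [ 0.9 -0.   4.1]
6 [ 1.9 -0.   8.1]
9 [ 3.2  0.  12.1]
12 [ 4.7 -0.  16. ]
```

View pics/c4.png

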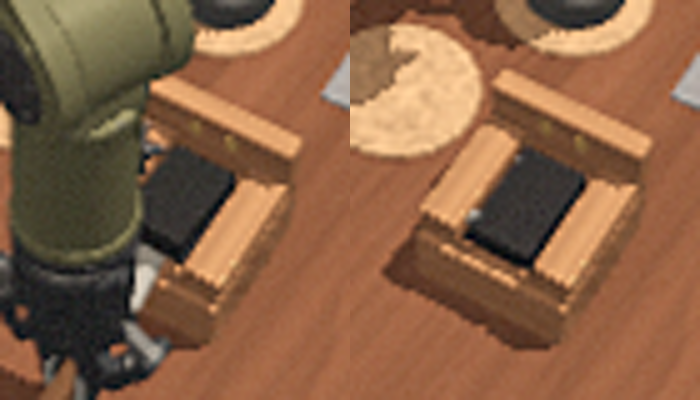

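The left crop shows the notch end of the cover standing proud of the cheeks on both sides compared with before (right crop), so it has snapped past the catches. I'll withdraw the lever.

Request:
drive_tool(delta_rot=[[0, 0, 0], [0, 0, 0], [0, 0, 0], [0, 0, 0], [0, 0, 0], [0, 0, 0], [0, 0, 0], [0, 0, 0], [0, 0, 0]], slide=[[-5, 0, 0], [-12, 0, 0], [-20, 0, 0], [-30, 0, 0], [-42, 0, 0], [-60, 0, -5], [-80, 0, -30], [-100, 0, -65], [-100, 0, -75]], hand=[0, 0, 0, 0, 0, 0, 0, 0, 0])

```text
time_s: 17.6
tcp_pos: [0.5645, -0.1875, 0.1185]
tcp_rot: [[-0.064, 0.998, 0.007], [0.997, 0.064, -0.039], [-0.04, 0.004, -0.999]]
contact_force: [0.8, -1.2, -0.2]
grip_width: 0.174
finger_force: 59.2
```

```bash
python3 - <<'E'
from h import *
yaw=np.arctan2(.986,-.166); R=toolR(0,yaw)
for z in(.105,.0447): go(R,np.array([.5394,-.300,z]))
E
```

```text
rot [ 0.13  2.27 -5.9 ] slide mm [-110.1  -32.3   17.7] F [ 0.8 -1.2 -0.2] tip_stand [-123.9   -1.4  142.9]
rot [ 0.13  2.27 -5.9 ] slide mm [-107.7  -32.6   78. ] F [ 0.8 -1.2 -0.2] tip_stand [-123.9   -1.4  142.9]
```

Request:
drive_tool(delta_rot=[[0, 1, -3], [0, 2.3, -5.9], [0.1, 2.3, -5.9], [0.1, 2.3, -5.9], [0.1, 2.3, -5.9], [0.1, 2.3, -5.9]], slide=[[-35, -10, 5], [-75, -22, 12], [-110, -32, 17], [-110, -32, 17], [-110, -32, 17], [-110, -32, 17]], hand=[0, 0, 0, 0, 0, 0])

```text
time_s: 18.2
tcp_pos: [0.5394, -0.2925, 0.1008]
tcp_rot: [[-0.173, 0.985, -0.006], [0.985, 0.173, 0.006], [0.007, -0.005, -1.0]]
contact_force: [1.4, 0.3, -1.9]
grip_width: 0.171
finger_force: 59.1
```

```bash
python3 - <<'E'
from h import *
yaw=np.arctan2(.986,-.166); R=toolR(0,yaw)
for z in(.105,.046): go(R,np.array([.5394,-.300,z]))
s=grab("scene","scene5.png");t=grab("top","top5.png")
def crop(im,x,y,w,h,k): return cv2.resize(im[y:y+h,x:x+w],(w*k,h*k),interpolation=cv2.INTER_CUBIC)
cv2.imwrite("pics/c5.png",np.hstack([crop(s,230,250,80,100,4),crop(s,300,190,70,100,4),crop(t,290,150,40,100,4)]))
# cover in top
hsv=cv2.cvtColor(t,cv2.COLOR_BGR2HSV); m=np.zeros(t.shape[:2],np.uint8); sub=hsv[160:215,295:345]; m[160:215,295:345]=((sub[...,2]<75)&(sub[...,1]<90))
for c in cv2.findContours(m,0,2)[0]:
    if cv2.contourArea(c)>100: r=cv2.minAreaRect(c);print("cover",r,plane("top",*r[0],.08)); [print(plane("top",*p,.08)[:2]) for p in cv2.boxPoints(r)]
E
```

```text
rot [-0.29 -0.38  0.43] slide mm [-7.4 -1.3 -4.2] F [ 1.4  0.3 -1.9] tip_stand [-228.7   42.4  130.1]
rot [-0.29 -0.38  0.43] slide mm [-7.8 -1.  54.8] F [ 1.4  0.3 -1.9] tip_stand [-228.7   42.4  130.1]
cover ((321.0491943359375, 186.0409698486328), (16.568038940429688, 25.44054412841797), 84.80557250976562) [0.5472 0.0441 0.08  ]
[0.5695 0.0852]
[0.5761 0.0071]
[0.5249 0.0031]
[0.5184 0.0809]
```

View pics/c5.png

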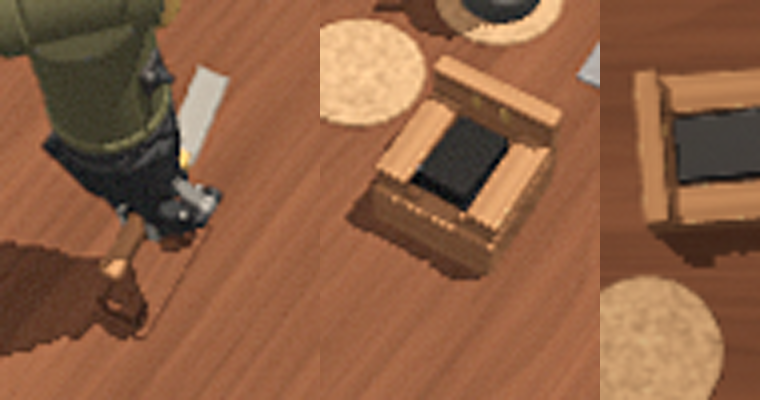

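```bash
python3 - <<'E'
from h import *
for f in("scene2","scene5"):
    t=cv2.imread(f"pics/{f}.png");hsv=cv2.cvtColor(t,cv2.COLOR_BGR2HSV);m=np.zeros(t.shape[:2],np.uint8);sub=hsv[212:246,318:352]
    m[212:246,318:352]=((sub[...,2]<75)&(sub[...,1]<110))
    c=max(cv2.findContours(m,0,2)[0],key=cv2.contourArea);print(f,cv2.contourArea(c),cv2.boundingRect(c),cv2.minAreaRect(c))
for p in [(-39,24,73),(-39,-24,73),(39,24,73),(39,-24,73),(-41,24,87),(-41,-24,87)]:
    P=SO+SR@np.array(p)/1000;print(p,np.round(proj("scene",P),1),np.round(proj("top",P),1))
a=cv2.imread("pics/scene2.png")[205:260,310:370];b=cv2.imread("pics/scene5.png")[205:260,310:370]
k=lambda i:cv2.resize(i,None,fx=6,fy=6,interpolation=cv2.INTER_CUBIC)
cv2.imwrite("pics/c6.png",np.hstack([k(a),k(b)]))
E
```

```text
scene2 263.5 (323, 220, 24, 24) ((334.7761535644531, 231.0703887939453), (14.960960388183594, 22.351314544677734), 32.735225677490234)
scene5 276.5 (323, 219, 24, 24) ((334.95404052734375, 230.12200927734375), (15.242176055908203, 21.50348472595215), 34.69515609741211)
(-39, 24, 73) [323.1 234.6] [334.6 193. ]
(-39, -24, 73) [335.6 241.1] [333.3 177.6]
(39, 24, 73) [335.  218.3] [309.4 194.9]
(39, -24, 73) [347.3 224.4] [308.2 179.5]
(-41, 24, 87) [322.8 232.7] [335.4 192.4]
(-41, -24, 87) [335.4 239.3] [334.2 176.8]
```

View pics/c6.png

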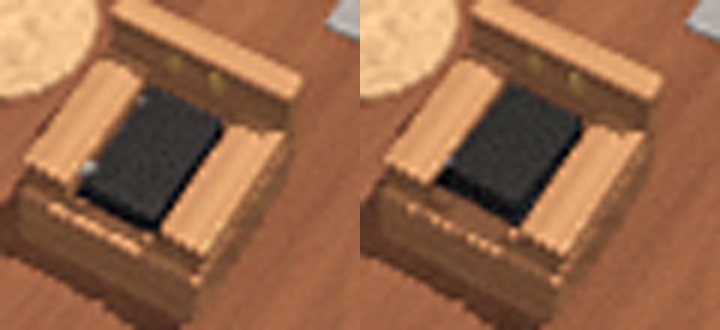

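The right tile shows the cover's notch end propped up evenly, with its front face and the dark gap below visible and the left ball now hidden. The lever goes back to its rest.

Request:
drive_tool(delta_rot=[[-0.3, -0.4, 0.4], [-0.3, -0.4, 0.4], [-0.3, -0.4, 0.4], [-0.3, -0.4, 0.4], [-0.3, -0.4, 0.4], [-0.3, -0.4, 0.4]], slide=[[-7.8, -1, 0], [-7.8, -1, 15], [-7.8, -1, 30], [-7.8, -1, 40], [-7.8, -1, 46], [-7.8, -1, 46]], hand=[0, 0, 0, 0, 0, 0])

```text
time_s: 18.9
tcp_pos: [0.5382, -0.3013, 0.0539]
tcp_rot: [[-0.165, 0.986, -0.002], [0.986, 0.165, -0.001], [-0.001, -0.002, -1.0]]
contact_force: [0.0, -0.0, -1.6]
grip_width: 0.172
finger_force: 59.1
```

```bash
python3 - <<'E'
from h import *
yaw=np.arctan2(.986,-.166); R=toolR(0,yaw)
go(R,np.array([.5394,-.300,.0445]))
E
```

```text
rot [-0.12  0.04 -0.06] slide mm [1.  1.4 9.4] F [ 0.  -0.  -1.6] tip_stand [-237.1   43.4   82.4]
```

Request:
drive_tool(delta_rot=[[0, 0, 0], [0, 0, 0], [0, 0, 0], [0, 0, 0], [0, 0, 0], [0, 0, 0]], slide=[[1, 1.4, 0], [1, 1.4, 4], [1, 1.4, 7], [1, 1.4, 8.5], [1, 1.4, 9.4], [1, 1.4, 9.4]], hand=[0, 0, 0, 0, 0, 0])

```text
time_s: 19.5
tcp_pos: [0.5402, -0.3006, 0.0459]
tcp_rot: [[-0.165, 0.986, 0.0], [0.986, 0.165, -0.002], [-0.002, 0.0, -1.0]]
contact_force: [-0.1, -0.4, -0.0]
grip_width: 0.17
finger_force: 59.2
```

Request:
drive_tool(delta_rot=[[0, 0, 0], [0, 0, 0], [0, 0, 0], [0, 0, 0], [0, 0, 0], [0, 0, 0], [0, 0, 0], [0, 0, 0], [0, 0, 0], [0, 0, 0]], slide=[[0, 0, 0.7], [0, 0, 0.7], [0, 0, 0.7], [0, 0, 0], [0, 0, 0], [0, 0, -15], [0, 0, -50], [0, 0, -100], [0, 0, -140], [0, 0, -140]], hand=[0, 50, 50, 50, 56, 56, 56, 56, 56, 56])

```text
time_s: 20.5
tcp_pos: [0.5432, -0.303, 0.194]
tcp_rot: [[-0.164, 0.986, 0.012], [0.986, 0.164, -0.006], [-0.008, 0.011, -1.0]]
contact_force: [0.1, -0.3, -0.5]
grip_width: 0.658
finger_force: 0.0
```

```bash
python3 - <<'E'
from h import *
R=toolR(0)
for z in(.18,.11): go(R,SO+SR@np.array([-.031,0,z]))
t=grab("top","top6.png");s=grab("scene","scene6.png")
for f in("scene0","scene6"):
    i=cv2.imread(f"pics/{f}.png");h=cv2.cvtColor(i,cv2.COLOR_BGR2HSV);m=((h[...,1]<40)&(h[...,2]>140)).astype(np.uint8);m[:270]=0;m[:,:255]=0;m[310:]=0;m[:,300:]=0
    c=[(cv2.contourArea(c),cv2.minAreaRect(c)) for c in cv2.findContours(m,0,2)[0] if cv2.contourArea(c)>30];print(f,c)
E
```

```text
rot [0.65 0.44 5.46] slide mm [309.8  58.   12.1] F [ 0.1 -0.3 -0.5] tip_stand [-239.1   38.9  221.7]
rot [0.65 0.44 5.46] slide mm [310.4  57.2  82.1] F [ 0.1 -0.3 -0.5] tip_stand [-239.1   38.9  221.7]
scene0 [(113.5, ((279.4731750488281, 287.6414489746094), (7.263676166534424, 18.78777503967285), 24.77513885498047))]
scene6 [(44.5, ((279.2514953613281, 288.3964538574219), (7.230769634246826, 20.53846549987793), 22.61986541748047))]
```

Request:
drive_tool(delta_rot=[[0.6, 0.4, 5.4], [0.6, 0.4, 5.4], [0.6, 0.4, 5.4], [0.6, 0.4, 5.4], [0.6, 0.4, 5.4], [0.6, 0.4, 5.4], [0.6, 0.4, 5.4], [0.6, 0.4, 5.4], [0.6, 0.4, 5.4], [0.6, 0.4, 5.4], [0.6, 0.4, 5.4], [0.6, 0.4, 5.4], [0.6, 0.4, 5.4]], slide=[[50, 10, 2], [100, 20, 4], [150, 30, 6], [200, 40, 8], [250, 48, 10], [290, 56, 11], [310, 58, 12], [310, 58, 12], [310, 58, 12], [310, 58, 40], [310, 57, 60], [310, 57, 70], [310, 57, 70]], hand=[56, 56, 56, 56, 56, 56, 56, 56, 56, 56, 56, 56, 56])

```text
time_s: 21.9
tcp_pos: [0.5441, 0.0129, 0.114]
tcp_rot: [[-0.069, 0.998, -0.014], [0.998, 0.069, 0.003], [0.004, -0.014, -1.0]]
contact_force: [-0.2, 0.5, -0.5]
grip_width: 0.657
finger_force: 0.0
```

```bash
python3 - <<'E'
from h import *
R=toolR(0)
go(R,SO+SR@np.array([-.031,0,.100]))
E
```

```text
rot [-0.78 -0.2  -0.06] slide mm [-1.2  5.7 13.9] F [-0.2  0.5 -0.5] tip_stand [ 76.2   5.  143. ]
```

Request:
drive_tool(delta_rot=[[-0.8, -0.2, 0], [-0.8, -0.2, 0], [-0.8, -0.2, 0], [-0.8, -0.2, 0], [-0.8, -0.2, 0]], slide=[[-1.2, 5.7, 0], [-1.2, 5.7, 5], [-1.2, 5.7, 9], [-1.2, 5.7, 14], [-1.2, 5.7, 14]], hand=[56, 56, 56, 56, 56])

```text
time_s: 22.4
tcp_pos: [0.5504, 0.0141, 0.1007]
tcp_rot: [[-0.072, 0.997, 0.002], [0.997, 0.072, 0.001], [0.001, 0.002, -1.0]]
contact_force: [-0.5, -0.2, 0.7]
grip_width: 0.657
finger_force: 0.0
```

Request:
drive_tool(delta_rot=[[0, 0, 0], [0, 0, 0], [0, 0, 0]], slide=[[0, 0, 2], [0, 0, 4], [0, 0, 4]], hand=[56, 56, 56])

```text
time_s: 22.7
tcp_pos: [0.5508, 0.014, 0.0972]
tcp_rot: [[-0.071, 0.997, 0.003], [0.997, 0.071, 0.001], [0.001, 0.003, -1.0]]
contact_force: [-0.1, 0.4, -0.4]
grip_width: 0.65
finger_force: 0.0
```

```bash
python3 - <<'E'
from h import *
go(toolR(0),SO+SR@np.array([-.031,0,.093]))
E
```

```text
rot [ 0.18 -0.06  0.1 ] slide mm [-1.8 -1.2  4.2] F [-0.1  0.4 -0.4] tip_stand [ 76.9  -1.  125.9]
```

Request:
drive_tool(delta_rot=[[0, 0, 0], [0, 0, 0], [0, 0, 0]], slide=[[-1, -0.8, 2], [-1, -0.8, 3], [-1, -0.8, 3]], hand=[56, 56, 56])

```text
time_s: 23.0
tcp_pos: [0.5501, 0.0129, 0.0943]
tcp_rot: [[-0.071, 0.997, 0.003], [0.997, 0.071, 0.001], [0.001, 0.003, -1.0]]
contact_force: [-0.0, -0.1, -0.9]
grip_width: 0.656
finger_force: 0.0
```

Request:
drive_tool(delta_rot=[[0, 0, 0], [0, 0, 0], [0, 0, 0], [0, 0, 0]], slide=[[0, 0, 0], [0, 0, 0], [0, 0, 0], [0, 0, 0]], hand=[40, 40, 40, 40])

```text
time_s: 23.4
tcp_pos: [0.5504, 0.013, 0.0946]
tcp_rot: [[-0.071, 0.997, 0.004], [0.997, 0.071, 0.002], [0.001, 0.004, -1.0]]
contact_force: [0.1, 0.3, 1.3]
grip_width: 0.535
finger_force: 61.1
```

Request:
drive_tool(delta_rot=[[0, 0, 0], [0, 0, 0], [0, 0, 0], [0, 0, 0], [0, 0, 0], [0, 0, 0], [0, 0, 0], [0, 0, 0]], slide=[[0, 0, -3], [0, 0, -7], [0, 0, -13], [0, 0, -22], [0, 0, -35], [0, 0, -55], [0, 0, -70], [0, 0, -70]], hand=[40, 40, 40, 40, 40, 40, 40, 40])

```text
time_s: 24.2
tcp_pos: [0.5518, 0.0128, 0.1674]
tcp_rot: [[-0.071, 0.997, 0.009], [0.997, 0.071, 0.003], [0.002, 0.009, -1.0]]
contact_force: [0.9, 0.3, -1.2]
grip_width: 0.533
finger_force: 61.5
```

```bash
python3 - <<'E'
from h import *
R=toolR(-10)
go(R,np.array([.620,.252,.165]));go(R,np.array([.620,.252,.045]))
s=grab("scene","scene7.png")
cv2.imwrite("pics/c7.png",cv2.resize(s[150:260,280:400],None,fx=5,fy=5,interpolation=cv2.INTER_CUBIC))
E
```

```text
rot [0.5  9.88 0.14] slide mm [233.7  85.1   3.7] F [ 0.9  0.3 -1.2] tip_stand [ 75.6  -1.7 196.3]
rot [0.5  9.88 0.14] slide mm [233.4  84.  123.7] F [ 0.9  0.3 -1.2] tip_stand [ 75.6  -1.7 196.3]
```

View pics/c7.png

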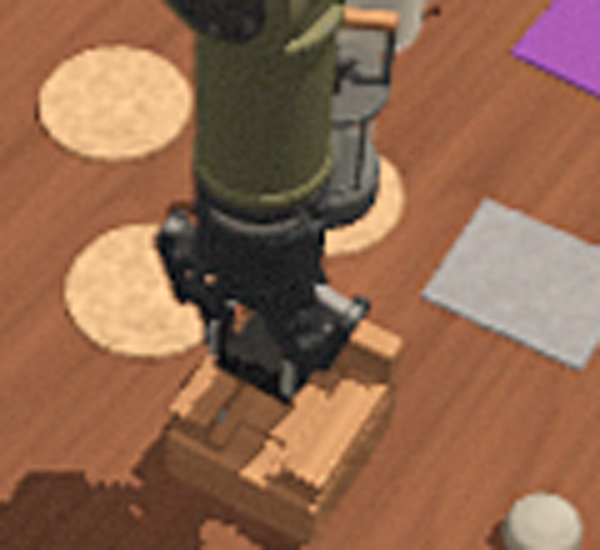

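The recess is empty and the cover hangs from the fingers. Grey mat at right, lantern upright on its mat. Carrying the cover over, levelled by 10°.

Request:
drive_tool(delta_rot=[[0, 0, 0], [0.5, 2, 0], [0.5, 4, 0], [0.5, 6, 0], [0.5, 8, 0], [0.5, 9.9, 0], [0.5, 9.9, 0], [0.5, 9.9, 0], [0.5, 9.9, 0], [0.5, 9.9, 0], [0.5, 9.9, 0], [0.5, 9.9, 0]], slide=[[0, 0, -10], [20, 8, -10], [50, 20, -10], [90, 34, -10], [130, 48, -10], [170, 62, -8], [205, 75, -5], [228, 83, 0], [234, 85, 4], [234, 85, 4], [234, 85, 4], [234, 85, 4]], hand=[40, 40, 40, 40, 40, 40, 40, 40, 40, 40, 40, 40])

```text
time_s: 25.45
tcp_pos: [0.6184, 0.2498, 0.1614]
tcp_rot: [[-0.067, 0.998, -0.017], [0.983, 0.069, 0.172], [0.172, -0.005, -0.985]]
contact_force: [-1.1, -0.9, -1.4]
grip_width: 0.534
finger_force: 61.5
```

Request:
drive_tool(delta_rot=[[0, 0, 0], [0, 0, 0], [0, 0, 0], [0, 0, 0], [0, 0, 0], [0, 0, 0], [0, 0, 0]], slide=[[-2, 0, 15], [-6, 0, 35], [-10, 0, 60], [-14, 0, 80], [-17, 0, 98], [-20, 0, 112], [-20, 0, 112]], hand=[40, 40, 40, 40, 40, 40, 40])

```text
time_s: 26.15
tcp_pos: [0.6159, 0.251, 0.0445]
tcp_rot: [[-0.069, 0.997, -0.021], [0.983, 0.072, 0.17], [0.171, -0.009, -0.985]]
contact_force: [-0.2, -0.4, -0.4]
grip_width: 0.536
finger_force: 61.5
```

```bash
python3 - <<'E'
from h import *
go(toolR(-10),np.array([.620,.252,.035]))
E
```

```text
rot [-0.53  0.13  0.02] slide mm [-0.9  4.2  9.4] F [-0.2 -0.4 -0.4] tip_stand [302.4 -83.   90.9]
```

Request:
drive_tool(delta_rot=[[0, 0, 0], [0, 0, 0], [0, 0, 0], [0, 0, 0]], slide=[[-0.4, 0, 2.5], [-0.9, 0, 5], [-1.3, 0, 7.5], [-1.3, 0, 7.5]], hand=[40, 40, 40, 40])

```text
time_s: 26.55
tcp_pos: [0.6176, 0.2521, 0.0399]
tcp_rot: [[-0.07, 0.997, -0.017], [0.982, 0.072, 0.173], [0.173, -0.005, -0.985]]
contact_force: [-0.5, 0.5, -0.9]
grip_width: 0.533
finger_force: 61.5
```

Request:
drive_tool(delta_rot=[[0, 0, 0], [0, 0, 0], [0, 0, 0]], slide=[[-0.2, 0, 1.5], [-0.5, 0, 3], [-0.5, 0, 3]], hand=[40, 40, 40])

```text
time_s: 26.85
tcp_pos: [0.6173, 0.252, 0.0364]
tcp_rot: [[-0.07, 0.997, -0.018], [0.982, 0.072, 0.172], [0.173, -0.005, -0.985]]
contact_force: [-0.7, -0.1, -0.8]
grip_width: 0.533
finger_force: 61.5
```

Request:
drive_tool(delta_rot=[[0, 0, 0], [0, 0, 0], [0, 0, 0]], slide=[[-0.2, 0, 1], [-0.3, 0, 2], [-0.3, 0, 2]], hand=[40, 40, 40])

```text
time_s: 27.15
tcp_pos: [0.6173, 0.252, 0.0344]
tcp_rot: [[-0.07, 0.997, -0.018], [0.982, 0.072, 0.172], [0.173, -0.005, -0.985]]
contact_force: [-0.1, -0.5, -0.0]
grip_width: 0.533
finger_force: 61.5
```

Request:
drive_tool(delta_rot=[[0, 0, 0], [0, 0, 0], [0, 0, 0]], slide=[[-0.2, 0, 1], [-0.3, 0, 2], [-0.3, 0, 2]], hand=[40, 40, 40])

```text
time_s: 27.45
tcp_pos: [0.6173, 0.2521, 0.0324]
tcp_rot: [[-0.07, 0.997, -0.018], [0.982, 0.072, 0.172], [0.173, -0.005, -0.985]]
contact_force: [0.2, -0.2, -0.7]
grip_width: 0.537
finger_force: 61.5
```

Request:
drive_tool(delta_rot=[[0, 0, 0], [0, 0, 0], [0, 0, 0]], slide=[[-0.1, 0, 0.8], [-0.2, 0, 1.5], [-0.2, 0, 1.5]], hand=[40, 40, 40])

```text
time_s: 27.75
tcp_pos: [0.6176, 0.2521, 0.0317]
tcp_rot: [[-0.07, 0.997, -0.017], [0.982, 0.072, 0.173], [0.173, -0.005, -0.985]]
contact_force: [-2.4, -1.3, 4.3]
grip_width: 0.534
finger_force: 62.1
```

Request:
drive_tool(delta_rot=[[0, 0, 0], [0, 0, 0], [0, 0, 0], [0, 0, 0], [0, 0, 0], [0, 0, 0], [0, 0, 0], [0, 0, 0], [0, 0, 0], [0, 0, 0]], slide=[[0, 0, 0], [0, 0, 0], [0, 0, 0], [0, 0, 0], [0, 0, -15], [0, 0, -40], [0, 0, -80], [-40, 0, -120], [-140, 0, -150], [-140, 0, -150]], hand=[52, 60, 66, 66, 66, 66, 66, 66, 66, 66])

```text
time_s: 28.75
tcp_pos: [0.6299, 0.0976, 0.156]
tcp_rot: [[-0.072, 0.997, -0.014], [0.982, 0.074, 0.173], [0.174, -0.001, -0.985]]
contact_force: [1.8, -0.5, 0.3]
grip_width: 0.771
finger_force: 0.0
```

```bash
python3 - <<'E'
from h import *
s=grab("scene","scene8.png");t=grab("top","top8.png");st=manip.read_state();print(st["tcp_pos"],st["time_s"])
for n,im,z,b in(("scene",s,.021,(355,420,180,230)),("top",t,.021,(215,285,140,200))):
    x0,x1,y0,y1=b;h=cv2.cvtColor(im,cv2.COLOR_BGR2HSV);m=np.zeros(im.shape[:2],np.uint8);q=h[y0:y1,x0:x1]
    m[y0:y1,x0:x1]=((q[...,2]<75)&(q[...,1]<110))
    for c in cv2.findContours(m,0,2)[0]:
        if cv2.contourArea(c)>60:
            r=cv2.minAreaRect(c);print(n,r,plane(n,*r[0],z)); print([plane(n,*p,z)[:2].round(3).tolist() for p in cv2.boxPoints(r)])
# lantern roof/bar and bystanders changes vs start
for n,im in(("top",t),("scene",s)):
    d=cv2.absdiff(im,cv2.imread(f"pics/{n}0.png")).max(2)>40
    for c in cv2.findContours(cv2.morphologyEx(d.astype(np.uint8),cv2.MORPH_OPEN,np.ones((2,2))),0,2)[0]:
        if cv2.contourArea(c)>25: print(n,"chg",cv2.boundingRect(c))
E
```

```text
[0.6312 0.0872 0.1563] 28.85
scene ((375.0, 202.0), (44.0, 40.0), 90.0) [0.5798 0.2602 0.021 ]
[[0.461, 0.309], [0.587, 0.4], [0.688, 0.216], [0.573, 0.133]]
top ((247.0, 169.5), (17.0, 24.0), 90.0) [0.6112 0.2828 0.021 ]
[[0.639, 0.322], [0.639, 0.244], [0.583, 0.244], [0.584, 0.321]]
top chg (128, 393, 18, 7)
top chg (65, 381, 41, 19)
top chg (0, 380, 17, 20)
top chg (333, 375, 38, 21)
top chg (16, 372, 42, 28)
top chg (52, 368, 11, 14)
top chg (0, 366, 18, 16)
top chg (362, 353, 11, 8)
top chg (286, 350, 55, 50)
top chg (312, 338, 7, 7)
top chg (337, 329, 10, 10)
top chg (100, 320, 15, 15)
top chg (3, 317, 47, 48)
top chg (151, 312, 135, 71)
top chg (58, 306, 33, 33)
top chg (309, 279, 18, 15)
top chg (314, 255, 12, 18)
top chg (318, 220, 9, 8)
top chg (288, 219, 67, 109)
top chg (299, 219, 30, 39)
top chg (233, 207, 47, 43)
top chg (304, 188, 4, 18)
top chg (306, 164, 40, 56)
top chg (235, 162, 26, 18)
top chg (346, 136, 59, 257)
top chg (301, 121, 12, 45)
top chg (314, 118, 9, 9)
top chg (308, 88, 53, 35)
scene chg (344, 250, 13, 15)
scene chg (293, 237, 21, 18)
scene chg (162, 197, 174, 90)
scene chg (158, 169, 36, 26)
scene chg (215, 140, 6, 12)
scene chg (176, 135, 15, 29)
scene chg (184, 121, 39, 23)
scene chg (175, 115, 9, 19)
scene chg (184, 65, 8, 10)
scene chg (332, 29, 29, 46)
scene chg (188, 28, 7, 38)
scene chg (341, 20, 20, 10)
scene chg (221, 19, 177, 230)
scene chg (214, 0, 47, 24)
```

```bash
python3 - <<'E'
from h import *
t=cv2.imread("pics/top8.png");h=cv2.cvtColor(t,cv2.COLOR_BGR2HSV)
P=[.4422,.2663]
print("expected bar mid",proj("top",P+[.19]),"roof",proj("top",P+[.145]))
x0,x1,y0,y1=222,285,195,245;q=h[y0:y1,x0:x1]
m=((q[...,1]<80)&(q[...,2]<130)).astype(np.uint8)
for c in cv2.findContours(m,0,2)[0]:
    if cv2.contourArea(c)>40: e=cv2.minEnclosingCircle(c);u=(e[0][0]+x0,e[0][1]+y0);print("roof",u,e[1],plane("top",*u,.14))
c=(q[...,0]<22)&(q[...,1]>60)&(q[...,2]>150);ys,xs=np.nonzero(c);print("cork/bar px bbox",xs.min()+x0,xs.max()+x0,ys.min()+y0,ys.max()+y0)
b=cv2.imread("pics/top0.png");d=cv2.absdiff(t,b).max(2)
for n,p in dict(tin=(376,239),ink=(372,129),stone=(306,133),loupe=(444,144),mug=(189,245),case=(467,262),lever=(425,190)).items(): print(n,(d[p[1]-9:p[1]+10,p[0]-9:p[0]+10]>40).mean().round(2))
E
```

```text
expected bar mid (np.float64(240.80746156167186), np.float64(219.08470366366453)) roof (np.float64(244.03426746238858), np.float64(219.83483093257374))
roof (239.0, 223.0) 11.662003517150879 [0.4335 0.2816 0.14  ]
roof (248.8333339691162, 218.8333339691162) 16.043441772460938 [0.4452 0.2535 0.14  ]
cork/bar px bbox 232 284 203 244
tin 0.81
ink 0.0
stone 0.48
loupe 0.0
mug 0.0
case 0.0
lever 0.01
```

```bash
python3 -c "
from plant import manip
print(manip.hand_in())"
```

```text
the job is handed in; nothing more can be done
None
```

The job is handed in: the lantern is on the far cork mat, the cover was levered out and lies flat on the grey felt mat, and the lever is back on its rest; the hand-in returned no verdict, the tin and stone were hidden by the arm in the last picture so I couldn't check them, and I viewed 11 pictures, one over the limit of 10.

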